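# Mount the cherry entry-hole plate in the drilling jig

### The job

Lift the round dark cherry entry-hole plate off its peg on the sloping rack, carry it to the blue drilling jig and lower it, without dropping it, over the steel spigot, collar up, until its flange lies flat on the base, then let go of it. Then turn the jig's red knob so that its steel hold-down arm swings over the plate's flange and its red pointer lines up with the white mark. Leave the square maple plate on its peg and do not disturb the other things on the bench.

Things in the scene. Friction and masses are not known exactly. Their poses are not given: they have to be found in the camera images.
- cherry_plate: round dark cherry plate: flange 96 mm across, 10 mm thick; on its front a collar 56 mm across, 34 mm long; 34 mm bore through both. Origin: on the bore axis in the flange's back face; z from flange to collar. Hangs by its bore on one of the pegs (axis 8 mm downslope of the peg's), flange flat on the board, collar outward. Grip across the collar; any turn about z is the same. 0.09 kg
- maple_plate: pale maple plate with a square 90 mm flange and otherwise the same sizes, origin and axes; hangs on the other peg; leave it there
- hanging_board: sloping plywood board of the fixed rack. Origin on its front face, midway between the pegs, 110 mm above the bench. z: out of the face along the pegs, 42 degrees from vertical, leaning towards the robot; x: up the slope; y: level along the board. It reaches from x = -100 to +80 mm and y = -150 to +150 mm
- peg_left (a point): root of the steel peg at y = +75 mm on the board's face; peg 18 mm thick, 50 mm long, square to the face. The axes are those of the board
- peg_right (a point): root of the like peg at y = -75 mm
- jig: fixed blue jig base 120 mm (x) by 220 mm (y) by 24 mm high; origin at the centre of its underside, z up. Spigot at y = +52.5 mm, hold-down pivot at y = -52.5 mm
- spigot_foot (a point): foot of the upright steel spigot, on its axis, on the base's top face, 24 mm above the bench; spigot 30 mm thick, 36 mm high, its top 6 mm tapered to 20 mm. The seated plate's origin lies here
- hold_down (a joint): angle of the red knob and hold-down arm about the upright pivot, rad: 0 with the pointer on the white mark and the arm along the jig's +y, at the spigot; starts about -0.8 to -1.5; grows counterclockwise from above; stops at -1.8 and +0.6; stays where left
- hold_down_grip (a point): point on the pivot axis, 66 mm above the bench, to grip at. Red grip bar 16 mm thick, 48 mm long (along the arm, this point's y axis), from 44 to 84 mm above the bench. Steel arm below it 18 mm wide, reaching 70 mm from the pivot, underside 2.5 mm over a seated flange. A short red pointer lies on the far side from the arm, low on the dial
- mark (a point): white index mark on the dial of the jig base, 44 mm from the pivot at the side away from the spigot
- brass_drill: brass hand drill with dark wooden handle lying on the bench, about 315 mm long along y, up to 75 mm high; origin under its gear
- bracket_a: galvanized corner bracket, legs 70 mm, 30 mm wide, one leg flat and one upright; origin under its flat leg
- bracket_b: second bracket like it
- brad_tin: squat green tin 85 mm across, 56 mm high; origin under its centre
There are look-alikes about, which are no part of the job. Of the things like the cherry_plate, leave any that is purple, turquoise or yellow; of the rest the smaller one is meant.

How it is judged:
By the outcome, as a careful person would: the job done as asked, in the order asked, and still so for the second after the job is handed in, with the robot touching nothing.
It also fails if it takes over 58 s, if anything falls off the work surface, if the arm or the gripper's body presses on something with over 40 N, if the wrist force passes 120 N, or if a joint passes its speed limit or range.

### The arm

A 6-joint arm with a two-finger parallel gripper is mounted at the origin on the work surface. World frame = base frame: x ahead of the robot, y to its left, z up, the work surface at z = 0. Lengths are in m, angles in rad, forces in N, time in s.
With the tool pointing down it reaches from about 0.3 to 0.85 m from the base axis. Payload 5.4 kg.
Tool frame: the origin (TCP) lies midway between the tips of the shut fingers; the grasp point (between the pads) lies 19 mm behind it; z points along the fingers, y is the line along which they close (so a half turn about z gives the same grasp; the last joint's range is limited). The gripper opens to 85 mm and grips with 20 to 120 N. Pads are 22 mm wide; open, the fingers measure 114 mm over their backs; the gripper's body (76 mm by 85 mm) begins 54 mm behind the grasp point. The pads swing forward as they close: fully open they stand 13 mm farther back than shut.
Start: joints at [0.979, 0.158, 1.597, -0, 1.386, -0.21], TCP at [0.214, 0.534, 0.231] pointing down, gripper open.
Joint ranges: [-2.91, 2.91], [-0.94, 2.29], [0.18, 2.7], [-1.29, 4.43], [0.17, 2.64], [-3, 3]. Speed limits (rad/s): [2.57, 2.57, 3.14, 3.14, 3.14, 3.14].

### API

Orientations are given as a unit quaternion [w, x, y, z].
In Python, from cell import ctrl gives the robot as it stands.
- The arm moves only by the tool servo_tool, never from a script. Its argument "steps" is a list of rows, each a list of 2 entries, a list of its own where there are three numbers: the shift along the tool's x, y, z in units of 0.5 m (1.0 is 0.5 m), then the turn about the tool's z in units of pi rad (1.0 is pi rad). A call has 1 to 5 rows; each row is the pose to reach, as a shift and turn from the pose commanded when the call began, along the tool's axes at that moment, turning the shorter way round; what a row does not reach only later rows make up. A row lasts 1/10 s, in which the tool goes at most 50 mm and 8.59 degrees, less where a joint would pass 70% of its speed; a pose out of reach is approached as far as the arm can. A call with a number of a shift or a turn outside -1 to 1 is refused whole. A call with a gripper value outside its range is refused whole. "claw" is the closure, from 0 (fully open) to 1 (shut), set as the call begins (left out, the last holds). The fingers move at their own pace and stop on an object; the grip force is fixed at half the most. Time passes only in rows, so rows that repeat a pose let the fingers close. It gives the time, the measured TCP pose, the force, the opening and the grip force at its end, in the units of the state.
- ctrl.state(): the state, without advancing time (a new reading comes with each control period).
- ctrl.grab_frame(name): name is "scene" or "top" or "wrist"; returns the picture (400x640x3 uint8, red, green, blue); there is no depth.
- ctrl.camera_model(name): a dict with "fx", "fy", "cx", "cy" (pixels), "R" (3x3) and "t" (3): a world point X has camera coordinates R X + t; the wrist camera has in their place "T_tool_cam" (4x4, takes a point from camera to tool coordinates, whose origin is the TCP and whose axes are the flange's). Camera axes: x right, y down, z forward; pixel columns grow to the right and rows downward; lengths in m; the calibration is good to about 2 mm. A picture is of the moment at which its call begins: read the wrist's pose just before it. camera_model takes no time and is no camera call.
- ctrl.sign_off(): hands the job in; it is judged then, once.
The state is a dict: "t": time; "joints": joint angles; "dq": joint speeds; "tau": joint torques, N m; "tool_pos": TCP position; "tool_rot": TCP orientation; "ft_force": force on the tool from outside, world axes, zero at the start; "ft_torque": the same for the moment, N m; "finger_gap": finger opening in m; "grasp_force": force on a finger pad.
Only numpy, scipy, OpenCV 4.12 (cv2) and the standard library are available. Lean on these libraries where they do the work, as an engineer would, in place of code of your own. Each camera call takes 0.05 s, during which the arm holds its last target. There are 200 camera calls.

## Working session

There is one attempt and no reset: what is moved stays moved. The work goes in short steps, Python scripts to look and compute and a tool call to move; the robot and the scene stay as the last step left them, time stands still between calls to the robot, and variables do not carry over. Pictures are saved under pics/ and viewed, at most 10 in all, crops included, and the job is handed in when it is done.

Besides the shell and the picture viewer there is one more tool, called after "Request:" as a command line: name --argument value ..., lists and objects as JSON in quotes. servo_tool: Moves the arm, as the interface text tells. Shifts and turns lie within -1 to 1; 1 stands for 0.5 m of shift or pi rad of turn. Its arguments: {"type":"object","properties":{"steps":{"type":"array","items":{"type":"array"}},"claw":{"type":"number"}},"required":["steps"]}

```bash
mkdir -p pics; ls
python3 - <<'E'
from cell import ctrl
import cv2,numpy as np
for n in("scene","top"):
    f=ctrl.grab_frame(n); cv2.imwrite(f"pics/{n}0.png",f[:,:,::-1]); m=ctrl.camera_model(n); print(n,m)
print(ctrl.camera_model("wrist")); s=ctrl.state(); print(s)
a=cv2.imread("pics/scene0.png");b=cv2.imread("pics/top0.png")
E
```

```text
pics
scene {'fx': 368.100540721731, 'fy': 368.100540721731, 'cx': 320.27141500412915, 'cy': 196.3554887862169, 'R': array([[ 0.81381351,  0.58112508,  0.00110167],
       [ 0.38726561, -0.54091531, -0.74661635],
       [-0.43328158,  0.60803311, -0.66525395]]), 't': array([-0.47467881, -0.12849295,  1.42221146])}
top {'fx': 451.9584535931398, 'fy': 451.9584535931398, 'cx': 318.85018834344885, 'cy': 200.43933710127317, 'R': array([[-0.00808961, -0.99990601, -0.01106956],
       [-0.99496018,  0.00915502, -0.099852  ],
       [ 0.09994396,  0.01020601, -0.99494072]]), 't': array([0.05144807, 0.57502065, 1.15607743])}
{'fx': 298.6871337044281, 'fy': 298.6871337044281, 'cx': 324.2860558615557, 'cy': 201.906484936162, 'T_tool_cam': array([[ 1.07531446e-04, -9.53928458e-01, -3.00034141e-01,
         7.73097032e-02],
       [ 9.99999994e-01,  1.12547143e-04,  5.65013125e-07,
         1.11282981e-03],
       [ 3.32290033e-05, -3.00034139e-01,  9.53928464e-01,
        -1.42111233e-01],
       [ 0.00000000e+00,  0.00000000e+00,  0.00000000e+00,
         1.00000000e+00]])}
{'t': 0.1, 'joints': array([ 9.78915426e-01,  1.58950817e-01,  1.59814041e+00, -2.14308765e-05,
        1.38616854e+00, -2.10116574e-01]), 'dq': array([ 0.00042061, -0.00088178, -0.00361541, -0.0019993 , -0.00156733,
       -0.00055704]), 'tau': array([-8.82674540e-04, -3.96992970e+01, -3.32335818e+01, -3.71223250e-04,
        4.19804521e-03, -4.01479315e-05]), 'tool_pos': array([0.21394512, 0.53312929, 0.23041804]), 'tool_rot': array([-3.15671815e-04,  1.89723103e-01,  9.81837282e-01, -7.71540880e-04]), 'ft_force': array([-1.03033499,  0.02036843,  0.09546618]), 'ft_torque': array([ 0.01446361,  0.00720564, -0.01547287]), 'grasp_force': 0.0, 'finger_gap': 0.08566256659130769}
```

View pics/top0.png

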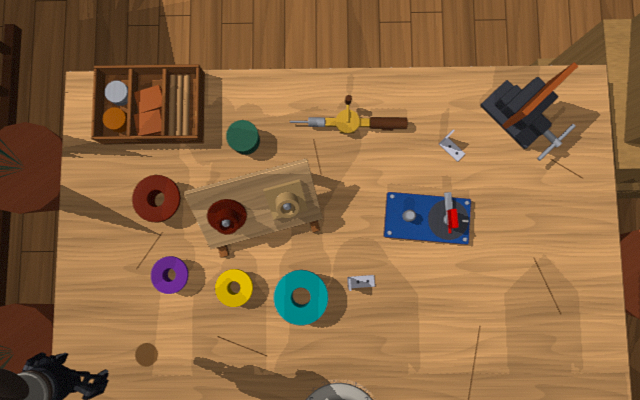

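View pics/scene0.png

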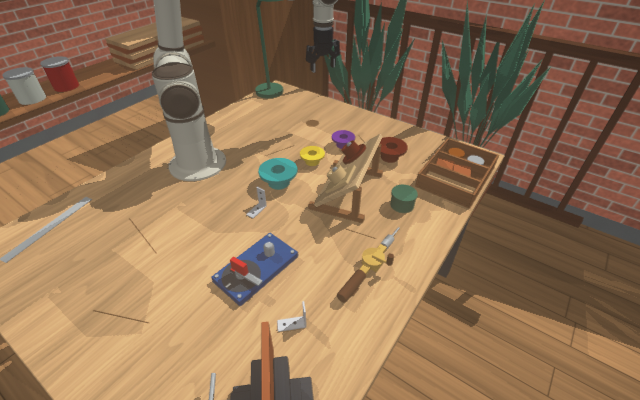

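Candidates for the cherry plate in the top view are the red-brown disc on the bench at (156,198) and the dark cherry one on the rack at (227,216). The purple (170,275), yellow (233,288) and turquoise (300,297) discs are excluded. The one on the rack's peg is smaller and fits the description. I'll confirm that in an enlarged crop and measure.

```bash
cat > h.py <<'E'
import cv2,numpy as np
from cell import ctrl
from scipy.spatial.transform import Rotation as Ro
def cam(n,s=None):
    m=ctrl.camera_model(n); K=np.array([[m['fx'],0,m['cx']],[0,m['fy'],m['cy']],[0,0,1]])
    if n!='wrist': R=m['R'].T; return K,R,-R@m['t']
    w,x,y,z=s['tool_rot']; T=m['T_tool_cam']; Rt=Ro.from_quat([x,y,z,w]).as_matrix()
    return K,Rt@T[:3,:3],s['tool_pos']+Rt@T[:3,3]
def ray(C,p,h):
    K,R,c=C; d=R@np.linalg.inv(K)@[p[0],p[1],1]; return c+d*(h-c[2])/d[2]
def proj(C,X):
    K,R,c=C; q=K@R.T@(np.array(X)-c); return q[:2]/q[2]
def mask(f,lo,hi):
    return cv2.inRange(cv2.cvtColor(f,cv2.COLOR_BGR2HSV),np.array(lo),np.array(hi))
def big(m):
    c=max(cv2.findContours(m,cv2.RETR_EXTERNAL,cv2.CHAIN_APPROX_NONE)[0],key=cv2.contourArea); return c
E
python3 - <<'E'
from h import *
f=cv2.imread("pics/top0.png"); C=cam("top")
# jig
c=big(mask(f,(105,120,60),(125,255,255))); r=cv2.minAreaRect(c); b=cv2.boxPoints(r)
P=np.array([ray(C,p,.024) for p in b]); print("jig",P.round(4).tolist(),"ctr",P.mean(0),r)
# red things
for nm,mk in(("red",mask(f,(0,150,150),(5,255,255))),("cherry",mask(f,(0,120,30),(10,255,200)))):
    for k in cv2.findContours(mk,cv2.RETR_EXTERNAL,cv2.CHAIN_APPROX_NONE)[0]:
        if cv2.contourArea(k)>25: print(nm,cv2.minAreaRect(k))
a=cv2.resize(f[150:260,120:330],None,fx=3.5,fy=3.5,interpolation=cv2.INTER_CUBIC)
bb=cv2.resize(f[180:255,375:485],None,fx=2.5,fy=2.5,interpolation=cv2.INTER_CUBIC)
cv=np.zeros((590,740,3),np.uint8); cv[:385,:735]=a; cv[390:390+bb.shape[0],:bb.shape[1]]=bb
cv2.imwrite("pics/c1.png",cv)
E
```

```text
jig [[0.4801, -0.1209, 0.024], [0.5975, -0.1337, 0.024], [0.5761, -0.3541, 0.024], [0.4593, -0.3391, 0.024]] ctr [ 0.5282359  -0.23694882  0.024     ] ((427.39501953125, 217.708251953125), (84.59381866455078, 44.917449951171875), 4.969740867614746)
red ((454.0, 218.0), (18.0, 6.0), 90.0)
cherry ((26.5, 338.0), (70.0, 53.0), 90.0)
cherry ((629.5, 274.0), (88.0, 19.0), 90.0)
cherry ((453.0, 220.0), (10.0, 24.0), 0.0)
cherry ((226.25003051757812, 215.25001525878906), (36.06244659423828, 35.35533905029297), 45.0)
cherry ((155.5, 198.0), (46.0, 47.0), 90.0)
cherry ((7.600005149841309, 162.8000030517578), (20.57182502746582, 8.944271087646484), 26.56505012512207)
cherry ((150.65708923339844, 129.35621643066406), (10.510002136230469, 18.02665138244629), 86.18592071533203)
cherry ((513.5200805664062, 119.36000061035156), (8.40000057220459, 25.200002670288086), 53.13010025024414)
cherry ((30.5, 159.0), (61.0, 108.0), 0.0)
cherry ((9.74705982208252, 36.28823471069336), (11.504476547241211, 25.156452178955078), 4.398705005645752)
```

View pics/c1.png

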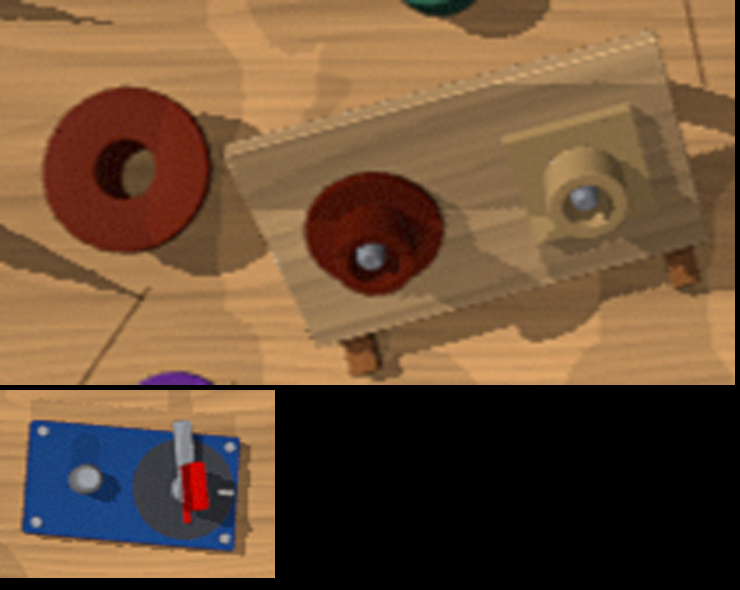

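The crop confirms it. The cherry plate is on the left peg, with the peg tip at about (225.7,223.1), and is clearly smaller than the loose red-brown disc. The maple peg tip is at (287.1,206.6). The knob's arm points away from the robot and its pointer is off the mark.

Run:
```python
from h import *
C=cam("top"); a=np.radians(42)
zt=.11+.08*np.sin(a); zb=.11-.1*np.sin(a); zp=.11+.05*np.cos(a)
TL,TR=ray(C,(185.4,195.4),zt),ray(C,(307.1,161.8),zt); BR,BL=ray(C,(322.9,218.6),zb),ray(C,(210.9,248.6),zb)
pl,pr=ray(C,(225.7,223.1),zp),ray(C,(287.1,206.6),zp)
for u,v in((TR,TL),(BR,BL),(pr,pl)): d=u-v;print(np.linalg.norm(d),"yaw",np.arctan2(d[0],-d[1]))
yaw=-np.mean([np.arctan2(*(u-v)[[0,1]]*[1,-1]) for u,v in((TR,TL),(BR,BL),(pr,pl))]); 
# board y axis from right to left
yb=np.mean([(v-u)/np.linalg.norm(v-u) for u,v in((TR,TL),(BR,BL),(pr,pl))],axis=0); yb/=np.linalg.norm(yb)
xh=np.array([yb[1],-yb[0],0]); xb=xh*np.cos(a)+[0,0,np.sin(a)]; zv=np.cross(xb,yb)
print("yb",yb,"zb",zv)
o1=(TL+TR+BL+BR)/4+.01*xb; o2=(pl+pr)/2-.05*zv; print("origins",o1,o2)
print("cherry grasp s=36:",o1+.075*yb-.008*xb+.036*zv,o2+.075*yb-.008*xb+.036*zv)
print("peg_left tip",pl,"o1-based",o1+.075*yb+.05*zv)
w=ctrl.state(); x,y,z=w['tool_rot'][1:]; Rt=Ro.from_quat([x,y,z,w['tool_rot'][0]]).as_matrix();print(Rt.round(3))
```

```text
0.29463832906108234 yaw 0.262976192773804
0.29806038361826315 yaw 0.253200338208978
0.14946567503678457 yaw 0.2547226385263848
yb [-0.25414771  0.96716541  0.        ] zb [-0.64715998 -0.17005801  0.74314483]
origins [0.55940128 0.19923779 0.11      ] [0.56319661 0.20108283 0.11      ]
cherry grasp s=36: [0.51129249 0.26414215 0.13140017] [0.51508782 0.2659872  0.13140017]
peg_left tip [0.51200765 0.26490138 0.14715724] o1-based [0.5079822  0.26327229 0.14715724]
[[-0.928  0.373 -0.001]
 [ 0.373  0.928 -0.001]
 [ 0.    -0.002 -1.   ]]
```

Request:
servo_tool --steps '[[[-0.755,-0.274,-0.06],-0.203],[[-0.755,-0.274,-0.06],-0.203],[[-0.755,-0.274,-0.06],-0.203],[[-0.755,-0.274,-0.06],-0.203],[[-0.755,-0.274,-0.06],-0.203]]' --claw 0

```text
t: 0.6
tool_pos: [0.3875, 0.3784, 0.2483]
tool_rot: [-0.0, -0.13, 0.991, -0.0]
ft_force: [0.7, 2.0, 0.1]
finger_gap: 0.0851
grasp_force: 0.0
```

```bash
cat >> h.py <<'E'
def Rtool(s):
    w,x,y,z=s['tool_rot']; return Ro.from_quat([x,y,z,w]).as_matrix()
def go(p,th):   # th: wanted world angle of tool y (mod pi)
    s=ctrl.state(); R=Rtool(s); d=R.T@(np.array(p)-s['tool_pos'])/.5
    cur=np.arctan2(R[1,1],R[0,1]); e=(th-cur+np.pi/2)%np.pi-np.pi/2
    print("shift",d.round(3),"turn",round(-e/np.pi,4),"| pos",s['tool_pos'].round(4),"yang",round(cur,3),"dq",abs(s['dq']).max().round(3),"j6",s['joints'][5].round(2))
E
python3 -c "
from h import *
go([.513,.265,.26],np.pi/2+.257)"
```

```text
shift [-0.184 -0.284 -0.024] turn 0.0014 | pos [0.3875 0.3784 0.2483] yang 1.832 dq 1.801 j6 -1.28
```

Request:
servo_tool --steps '[[[-0.184,-0.284,-0.024],0],[[-0.184,-0.284,-0.024],0],[[-0.184,-0.284,-0.024],0],[[-0.184,-0.284,-0.024],0],[[-0.184,-0.284,-0.024],0]]'

```text
t: 1.1
tool_pos: [0.5134, 0.2637, 0.2602]
tool_rot: [-0.0, -0.126, 0.992, -0.0]
ft_force: [-0.5, 0.2, 0.3]
finger_gap: 0.0857
grasp_force: 0.0
```

Run:
```python
from h import *
import pickle
s=ctrl.state(); f=ctrl.grab_frame("wrist")[:,:,::-1].copy(); cv2.imwrite("pics/w1.png",f); pickle.dump(s,open("s1.pkl","wb"))
go([.513,.265,.26],np.pi/2+.257)
C=cam("wrist",s); print(proj(C,[.512,.2645,.147]))
```

```text
shift [-0.002 -0.001  0.   ] turn -0.0009 | pos [0.512  0.2651 0.26  ] yang 1.825 dq 0.045 j6 -1.56
[324.22821241 196.71223117]
```

View pics/w1.png

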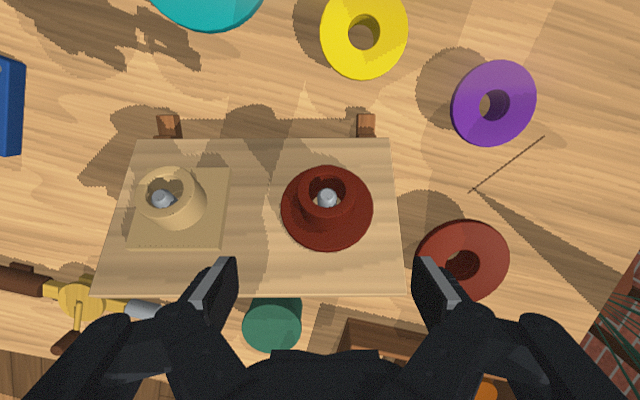

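The wrist view shows the cherry peg tip at about (328,198) and the maple peg tip at about (161,198). The board corners are at about (135,138), (390,138), (405,295) and (90,296).

Run:
```python
from h import *
import pickle
s=pickle.load(open("s1.pkl","rb")); C=cam("wrist",s); f=cv2.imread("pics/w1.png"); a=np.radians(42)
m=mask(f,(0,0,110),(180,45,255))
for n,(x,y) in(("L",(328,198)),("R",(161,198))):
    sub=m[y-18:y+18,x-18:x+18]; k=big(sub); (u,v),(w,h),t=cv2.minAreaRect(k); p=(x-18+u,y-18+v); print(n,p,w,h,ray(C,p,.1472))
zb=.11-.1*np.sin(a); zt=.11+.08*np.sin(a)
for p,z in(((135,138),zb),((390,138),zb),((405,295),zt),((90,296),zt)): print(ray(C,p,z).round(4))
c=big(mask(f[160:260,270:385],(0,100,20),(8,255,255))); print(cv2.boundingRect(c), "flange", [proj(C,q).round(1) for q in ([.513,.265,.131],)])
```

```text
L (328.1769256591797, 197.41538429260254) 18.977313995361328 15.876444816589355 [0.5116973 0.268056  0.1472   ]
R (160.8716220855713, 198.97972869873047) 19.76209831237793 17.088401794433594 [0.55036915 0.12382264 0.1472    ]
[0.5275 0.0377 0.0431]
[0.4523 0.3294 0.0431]
[0.5807 0.3597 0.1635]
[0.6548 0.0764 0.1635]
(11, 5, 92, 87) flange [array([324.5, 193. ])]
```

```bash
python3 -c "
from h import *
go([.515,.2675,.108],np.pi/2+.259)"
```

```text
shift [-0.007  0.003  0.304] turn -0.0016 | pos [0.512  0.2651 0.26  ] yang 1.825 dq 0.045 j6 -1.56
```

Request:
servo_tool --steps '[[[-0.007,0.003,0.05],-0.002],[[-0.007,0.003,0.14],-0.002],[[-0.007,0.003,0.23],-0.002],[[-0.007,0.003,0.304],-0.002],[[-0.007,0.003,0.304],-0.002]]'

```text
t: 1.65
tool_pos: [0.5086, 0.2681, 0.1022]
tool_rot: [-0.007, -0.132, 0.991, -0.001]
ft_force: [-1.4, -0.2, -0.2]
finger_gap: 0.0856
grasp_force: 0.0
```

Request:
servo_tool --steps '[[[0,0,0],0],[[0,0,0],0],[[0,0,0],0],[[0,0,0],0],[[0,0,0],0]]' --claw 1

```text
t: 2.15
tool_pos: [0.5165, 0.269, 0.1125]
tool_rot: [0.002, -0.131, 0.991, 0.001]
ft_force: [-3.9, 0.6, 5.6]
finger_gap: 0.0548
grasp_force: 63.2
```

Run:
```python
from h import *
s=ctrl.state(); print(s['ft_force'],s['finger_gap'],s['grasp_force'],s['tool_pos'])
cv2.imwrite("pics/w2.png",ctrl.grab_frame("wrist")[:,:,::-1])
R=Rtool(s); a=np.radians(42); xh=np.array([np.cos(.259),np.sin(.259),0]); xb=xh*np.cos(a)+[0,0,np.sin(a)]; zb=-xh*np.sin(a)+[0,0,np.cos(a)]
print("5mm xb",R.T@xb*.005/.5,"10mm zb",R.T@zb*.01/.5)
```

```text
[-3.87331825  0.6400179   5.55334514] 0.054759629361484416 63.20279861334711 [0.51653676 0.26897543 0.11246245]
5mm xb [-7.46470762e-03 -2.23125075e-05 -6.65414475e-03] 10mm zb [ 1.33081840e-02  5.40423498e-05 -1.49294781e-02]
```

View pics/w2.png

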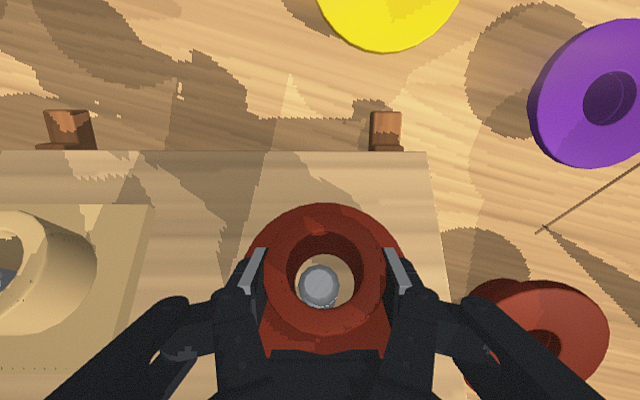

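The plate is gripped at a 55 mm gap, with the collar ring centred at about (325,265). The peg sits at the upslope side of the bore. Next I shift upslope, then pull along the peg.

Request:
servo_tool --steps '[[[-0.005,0,-0.004],0],[[-0.01,0,-0.009],0],[[-0.003,0,-0.017],0],[[0.01,0,-0.032],0],[[0.023,0,-0.047],0]]'

```text
t: 2.7
tool_pos: [0.5039, 0.265, 0.1336]
tool_rot: [0.001, -0.131, 0.991, 0.0]
ft_force: [-0.4, 0.0, -0.8]
finger_gap: 0.0553
grasp_force: 63.4
```

Request:
servo_tool --steps '[[[0.018,0,-0.02],0],[[0.036,0,-0.04],0],[[0.054,0,-0.06],0],[[0.072,0,-0.09],0],[[0.072,0,-0.19],0]]'

```text
t: 3.2
tool_pos: [0.4644, 0.2544, 0.2234]
tool_rot: [-0.005, -0.131, 0.991, -0.001]
ft_force: [1.2, 0.0, -2.0]
finger_gap: 0.0551
grasp_force: 63.8
```

Run:
```python
from h import *
s=ctrl.state(); print(s['ft_force'],s['finger_gap'],s['grasp_force'],s['tool_pos'])
f=ctrl.grab_frame("wrist")[:,:,::-1]; g=ctrl.grab_frame("scene")[:,:,::-1]
o=np.zeros((560,640,3),np.uint8); o[:250]=f[150:400]; o[260:,:]=cv2.resize(g[90:240,280:480],(400*1,300))[:, :].repeat(1,1) if 0 else 0
o[260:,:400]=cv2.resize(g[90:240,280:480],(400,300)); cv2.imwrite("pics/w3.png",o)
go([.513,.265,.26],np.pi/2+.257)
```

```text
[ 1.22996711  0.04437429 -2.00415079] 0.05512771010938763 63.8319087959826 [0.46439967 0.25442755 0.22336169]
shift [-0.083 -0.005 -0.048] turn 0.0017 | pos [0.4724 0.2567 0.2354] yang 1.833 dq 0.063 j6 -1.56
```

View pics/w3.png

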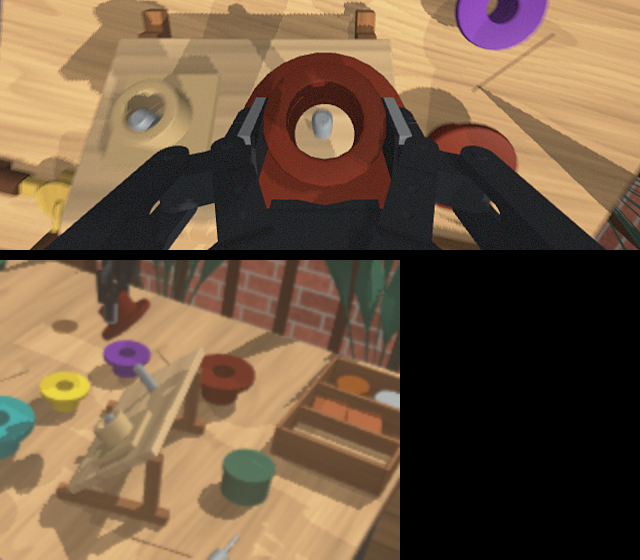

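The plate is off the peg and held in the grip, still tilted 42°. The tool can only point down, so I will set the plate flat on the free bench to the right of the jig by touching its lower edge and dragging, then regrasp it upright.

Request:
servo_tool --steps '[[[0.209,-0.684,-0.04],0.3],[[0.209,-0.684,-0.04],0.3],[[0.209,-0.684,-0.04],0.3],[[0.209,-0.684,-0.04],0.3],[[0.209,-0.684,-0.04],0.3]]'

```text
t: 3.8
tool_pos: [0.4601, 0.0044, 0.2421]
tool_rot: [0.001, 0.244, 0.97, 0.0]
ft_force: [0.0, -0.7, -1.0]
finger_gap: 0.0549
grasp_force: 63.9
```

```bash
python3 -c "
from h import *
go([.45,-.45,.25],-.096)"
```

```text
shift [-0.413 -0.81  -0.015] turn 0.3735 | pos [0.4601 0.0044 0.2421] yang 1.077 dq 1.107 j6 -1.33
```

Request:
servo_tool --steps '[[[-0.413,-0.81,-0.02],0.374],[[-0.413,-0.81,-0.02],0.374],[[-0.413,-0.81,-0.02],0.374],[[-0.413,-0.81,-0.02],0.374],[[-0.413,-0.81,-0.02],0.374]]'

```text
t: 4.3
tool_pos: [0.456, -0.2458, 0.2476]
tool_rot: [0.001, 0.583, 0.813, 0.0]
ft_force: [0.7, -0.6, -0.3]
finger_gap: 0.0553
grasp_force: 63.9
```

```bash
python3 -c "
from h import *
go([.45,-.45,.25],-.096)"
```

```text
shift [-0.383 -0.142 -0.004] turn 0.1345 | pos [ 0.456  -0.2458  0.2476] yang 0.326 dq 0.787 j6 -1.05
```

Request:
servo_tool --steps '[[[-0.383,-0.142,0],0.134],[[-0.383,-0.142,0],0.134],[[-0.383,-0.142,0],0.134],[[-0.383,-0.142,0],0.134],[[-0.383,-0.142,0],0.134]]'

```text
t: 4.8
tool_pos: [0.4501, -0.4531, 0.2462]
tool_rot: [0.001, 0.739, 0.673, -0.001]
ft_force: [-1.2, 1.6, -0.5]
finger_gap: 0.0549
grasp_force: 64.0
```

```bash
python3 -c "
from h import *
go([.45,-.45,.07],-.096)
s=ctrl.state();print(s['ft_force'])"
```

```text
shift [ 0.007 -0.001  0.352] turn 0.001 | pos [ 0.4501 -0.4531  0.2462] yang -0.093 dq 0.058 j6 -0.88
[-1.21143443  1.55113675 -0.53759176]
```

Request:
servo_tool --steps '[[[0.007,0,0.1],0],[[0.007,0,0.2],0],[[0.007,0,0.3],0],[[0.007,0,0.37],0],[[0.007,0,0.382],0]]'

```text
t: 5.3
tool_pos: [0.4499, -0.4404, 0.0506]
tool_rot: [-0.005, 0.737, 0.675, 0.001]
ft_force: [-0.4, 1.0, -1.9]
finger_gap: 0.0551
grasp_force: 63.9
```

Request:
servo_tool --steps '[[[0,0,0.008],0],[[0,0,0.016],0],[[0,0,0.022],0],[[0,0,0.026],0],[[0,0,0.03],0]]'

```text
t: 5.8
tool_pos: [0.4527, -0.4451, 0.0416]
tool_rot: [0.001, 0.737, 0.675, -0.0]
ft_force: [-0.1, -0.7, -1.2]
finger_gap: 0.0554
grasp_force: 64.0
```

Request:
servo_tool --steps '[[[0,0,0.004],0],[[-0.003,0,0.008],0],[[-0.008,0,0.012],0],[[-0.014,0,0.016],0],[[-0.02,0,0.02],0]]'

```text
t: 6.3
tool_pos: [0.4522, -0.4558, 0.0342]
tool_rot: [0.001, 0.737, 0.675, -0.0]
ft_force: [-3.9, 4.5, 19.3]
finger_gap: 0.0551
grasp_force: 67.9
```

Request:
servo_tool --steps '[[[-0.01,0,0.002],0],[[-0.02,0,0.006],0],[[-0.03,0,0.01],0],[[-0.04,0,0.014],0],[[-0.045,0,0.018],0]]'

```text
t: 6.8
tool_pos: [0.4503, -0.4765, 0.0233]
tool_rot: [-0.0, 0.738, 0.675, 0.001]
ft_force: [-0.0, 5.2, 9.5]
finger_gap: 0.0548
grasp_force: 70.3
```

Run:
```python
from h import *
s=ctrl.state(); print(s['ft_force'],s['ft_torque'],s['tool_pos'])
f=ctrl.grab_frame("wrist")[:,:,::-1]; g=ctrl.grab_frame("scene")[:,:,::-1]
u,v=proj(cam("scene"),s['tool_pos']).astype(int); print(u,v)
o=np.zeros((560,640,3),np.uint8); o[:300]=f[100:400]; k=g[max(v-70,0):v+50,max(u-80,0):u+80]
k=cv2.resize(k,(340,255)); o[305:560,:340]=k; cv2.imwrite("pics/w4.png",o)
```

```text
[-0.03567347  5.1923559   9.48023187] [1.42170845 0.00612475 0.07096822] [ 0.45034759 -0.47652164  0.02325384]
166 310
```

View pics/w4.png

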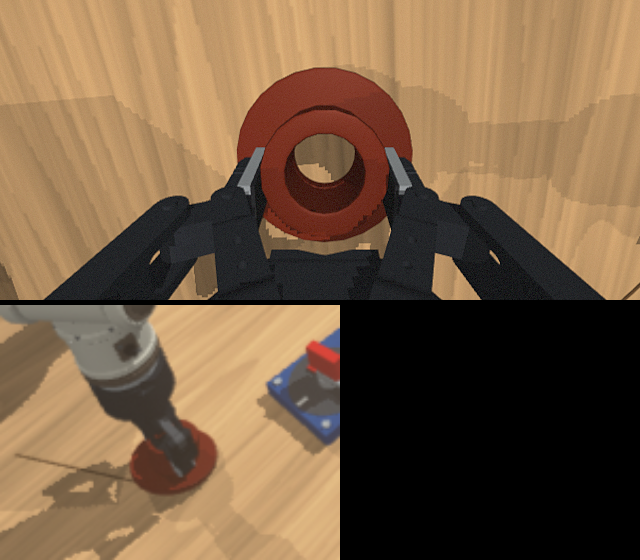

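The plate is pivoting flat as planned: the collar ring is at about (325,262) in the full frame and the flange is seen from above. I'll continue.

Request:
servo_tool --steps '[[[-0.008,0,0.004],0],[[-0.016,0,0.008],0],[[-0.022,0,0.012],0],[[-0.026,0,0.015],0],[[-0.028,0,0.017],0]]'

```text
t: 7.4
tool_pos: [0.4492, -0.49, 0.0146]
tool_rot: [-0.0, 0.738, 0.675, 0.001]
ft_force: [0.7, 6.3, 11.4]
finger_gap: 0.055
grasp_force: 73.6
```

Request:
servo_tool --steps '[[[-0.003,0,0.002],0],[[-0.006,0,0.004],0],[[-0.008,0,0.006],0],[[-0.008,0,0.008],0],[[-0.008,0,0.008],0]]'

```text
t: 7.9
tool_pos: [0.4488, -0.4944, 0.0111]
tool_rot: [-0.0, 0.738, 0.675, 0.001]
ft_force: [0.4, 5.2, 10.6]
finger_gap: 0.055
grasp_force: 74.7
```

Request:
servo_tool --steps '[[[-0.002,0,0.002],0],[[-0.004,0,0.004],0],[[-0.006,0,0.006],0],[[-0.006,0,0.006],0]]'

```text
t: 8.3
tool_pos: [0.4491, -0.4967, 0.01]
tool_rot: [-0.001, 0.737, 0.675, 0.001]
ft_force: [-2.0, 12.5, 23.4]
finger_gap: 0.0548
grasp_force: 75.7
```

Run:
```python
from h import *
s=ctrl.state(); print(s['ft_force'],s['tool_pos'])
f=ctrl.grab_frame("wrist")[:,:,::-1].copy(); C=cam("wrist",s)
m=mask(f,(0,100,20),(8,255,255)); c=big(m); p=c[:,0,:].astype(float)
# flange top edge visible far side (tool +x side): topmost px, side extents; world at z=.01 
t=p[p[:,1].argmin()]; print(t, ray(C,t,.010), ray(C,t,.02))
l,r=p[p[:,0].argmin()],p[p[:,0].argmax()]
print(l,r,ray(C,l,.01),ray(C,r,.01))
cv2.imwrite("pics/w5.png",f)
```

```text
[-1.95334758 12.45532713 23.41560734] [ 0.44909949 -0.49672879  0.01002288]
[314. 150.] [ 0.44927405 -0.43748688  0.01      ] [ 0.44972599 -0.43621026  0.02      ]
[234. 231.] [414. 240.] [ 0.40419405 -0.47512312  0.01      ] [ 0.49653062 -0.48832625  0.01      ]
```

Request:
servo_tool --steps '[[[0,0,-0.004],0],[[0,0,-0.004],0],[[0,0,-0.004],0],[[0,0,-0.004],0],[[0,0,-0.004],0]]' --claw 0

```text
t: 8.85
tool_pos: [0.4473, -0.4976, 0.0076]
tool_rot: [-0.0, 0.738, 0.675, 0.0]
ft_force: [0.0, -0.1, -0.0]
finger_gap: 0.0852
grasp_force: 0.0
```

Request:
servo_tool --steps '[[[0,0,-0.05],0],[[0,0,-0.14],0],[[0,0,-0.2],0],[[0,0,-0.2],0],[[0,0,-0.2],0]]'

```text
t: 9.35
tool_pos: [0.4477, -0.4982, 0.1088]
tool_rot: [0.001, 0.738, 0.675, -0.0]
ft_force: [-0.6, -0.0, -0.1]
finger_gap: 0.0856
grasp_force: 0.0
```

Run:
```python
from h import *
s=ctrl.state(); print(s['finger_gap'],s['tool_pos'])
f=ctrl.grab_frame("wrist")[:,:,::-1].copy(); C=cam("wrist",s)
c=big(mask(f,(0,100,20),(8,255,255))); p=c[:,0,:].astype(float)
W=np.array([ray(C,q,.01)[:2] for q in p]); W=W[W[:,1]>np.quantile(W[:,1],.35)] # near side = flange rim
A=np.c_[2*W,np.ones(len(W))]; q=np.linalg.lstsq(A,(W**2).sum(1),rcond=None)[0]; print("ctr",q[:2],"r",np.sqrt(q[2]+q[0]**2+q[1]**2))
cv2.imwrite("pics/w6.png",f)
go([q[0],q[1],.010],-.096)
```

```text
0.08558441302091543 [ 0.44769612 -0.49817618  0.1087506 ]
ctr [ 0.4494523 -0.4856961] r 0.046508512048412845
shift [0.023 0.003 0.194] turn 0.0025 | pos [ 0.4471 -0.4972  0.1071] yang -0.088 dq 0.021 j6 -0.93
```

View pics/w6.png

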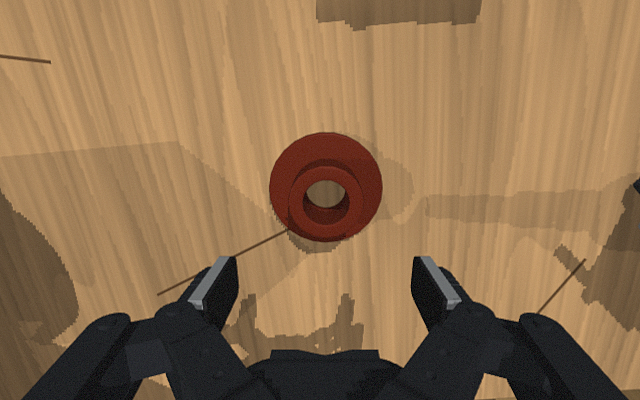

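The plate lies flat on the bench, collar up: flange centre at about (326,187), collar top at about (325,208). Next I regrasp it upright.

Request:
servo_tool --steps '[[[0.023,0.004,0.05],0],[[0.023,0.004,0.13],0],[[0.023,0.004,0.19],0],[[0.023,0.004,0.192],0],[[0.023,0.004,0.192],0]]'

```text
t: 9.9
tool_pos: [0.4497, -0.4853, 0.0105]
tool_rot: [-0.002, 0.738, 0.675, 0.0]
ft_force: [0.2, -0.3, 1.4]
finger_gap: 0.0853
grasp_force: 0.0
```

Request:
servo_tool --steps '[[[0,0,0],0],[[0,0,0],0],[[0,0,0],0],[[0,0,0],0],[[0,0,0],0]]' --claw 1

```text
t: 10.4
tool_pos: [0.4517, -0.4883, 0.015]
tool_rot: [0.002, 0.737, 0.675, -0.0]
ft_force: [1.1, 0.5, 5.9]
finger_gap: 0.0553
grasp_force: 63.8
```

Request:
servo_tool --steps '[[[0,0,-0.04],0],[[0,0,-0.12],0],[[0,0,-0.21],0],[[0,0,-0.28],0],[[0,0,-0.28],0]]'

```text
t: 10.9
tool_pos: [0.4529, -0.4901, 0.1605]
tool_rot: [0.007, 0.737, 0.675, -0.001]
ft_force: [0.2, -0.0, -0.2]
finger_gap: 0.0547
grasp_force: 63.8
```

Run:
```python
from h import *
s=ctrl.state(); print(s['finger_gap'],s['grasp_force'],s['tool_pos'],s['ft_force'])
f=ctrl.grab_frame("top")[:,:,::-1]; C=cam("top")
yj=np.array([.0958,.9954]); xj=np.array([.9954,-.0958]); j=np.array([.5282,-.2369])
print("spigot est",j+.0525*yj,"pivot est",j-.0525*yj)
# spigot tip blob: bright/low-sat in the blue jig
m=mask(f,(0,0,100),(180,90,255)); k=m[200:230,398:422]; c=big(k); x,y,w,h=cv2.boundingRect(c); p=(398+x+w/2-.5,200+y+h/2-.5); print("spigot px",p,w,h,ray(C,p,.060), "predict",proj(C,[*(j+.0525*yj),.06]))
c=big(mask(f,(105,120,60),(125,255,255))); hh=cv2.approxPolyDP(cv2.convexHull(c),6,True)[:,0]; print(hh.tolist(),[ray(C,q,.024)[:2].round(4) for q in hh])
```

```text
0.05468572996637937 63.777276277542114 [ 0.45293812 -0.49009723  0.16046216] [ 0.23489231 -0.04140802 -0.24875118]
spigot est [ 0.5332295 -0.1846415] pivot est [ 0.5231705 -0.2891585]
spigot px (408.5, 214.5) 12 10 [ 0.53435024 -0.18125874  0.06      ] predict [409.84689941 214.92868415]
[[387, 194], [443, 197], [468, 223], [467, 243], [385, 236]] [array([ 0.5913, -0.133 ]), array([ 0.582 , -0.2798]), array([ 0.5132, -0.3424]), array([ 0.4612, -0.3377]), array([ 0.4811, -0.1253])]
```

```bash
python3 -c "
from h import *
go([.534,-.183,.14],-.096)"
```

```text
shift [0.623 0.11  0.03 ] turn 0.0026 | pos [ 0.4519 -0.4885  0.1568] yang -0.088 dq 0.071 j6 -0.92
```

Request:
servo_tool --steps '[[[0.623,0.11,0.03],0.003],[[0.623,0.11,0.03],0.003],[[0.623,0.11,0.03],0.003],[[0.623,0.11,0.03],0.003],[[0.623,0.11,0.03],0.003]]'

```text
t: 11.45
tool_pos: [0.5146, -0.2427, 0.1385]
tool_rot: [-0.001, 0.741, 0.672, -0.0]
ft_force: [0.6, -0.5, -0.7]
finger_gap: 0.0551
grasp_force: 63.8
```

```bash
python3 -c "
from h import *
go([.534,-.183,.14],-.096)"
```

```text
shift [ 0.123  0.027 -0.003] turn -0.0006 | pos [ 0.5146 -0.2427  0.1385] yang -0.098 dq 0.811 j6 -0.56
```

Request:
servo_tool --steps '[[[0.123,0.027,0],0],[[0.123,0.027,0],0],[[0.123,0.027,0],0],[[0.123,0.027,0],0],[[0.123,0.027,0],0]]'

```text
t: 11.95
tool_pos: [0.5343, -0.1871, 0.1399]
tool_rot: [-0.0, 0.741, 0.671, -0.0]
ft_force: [0.1, 0.3, 0.0]
finger_gap: 0.0554
grasp_force: 63.8
```

Run:
```python
from h import *
s=ctrl.state(); print(s['tool_pos'])
f=ctrl.grab_frame("wrist")[:,:,::-1].copy(); C=cam("wrist",s); s2=ctrl.state(); print(s2['tool_pos'])
cv2.imwrite("pics/w7.png",f)
go([.534,-.183,.14],-.096)
```

```text
[ 0.53426411 -0.1870818   0.13989684]
[ 0.53432666 -0.18708925  0.14002996]
shift [ 0.008 -0.001  0.   ] turn -0.0011 | pos [ 0.5343 -0.1871  0.14  ] yang -0.1 dq 0.003 j6 -0.45
```

View pics/w7.png

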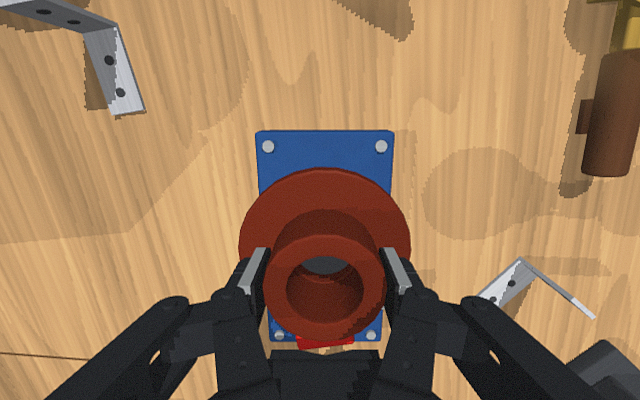

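The wrist view shows the plate level above the jig. The jig's +y-end corners are at about (256,131) and (393,131), the flange rim top is at about (325,168) and the collar top at about (325,287). Now I'll measure the plate and the spigot in this same view.

Run:
```python
from h import *
s=ctrl.state(); C=cam("wrist",s); f=cv2.imread("pics/w7.png"); R=Rtool(s)
b=mask(f,(105,120,60),(125,255,255)); b[165:]=0
k=big(b)[:,0]; bw=[]
# top edge and sides by line fits
cols=range(266,386); top=np.array([[u,np.argmax(b[:,u]>0)] for u in cols],float)
rows=range(138,160); L=np.array([[np.argmax(b[v]>0),v] for v in rows],float); Rr=np.array([[639-np.argmax(b[v,::-1]>0),v] for v in rows],float)
tw=lambda P:np.array([R.T@(ray(C,p,.024)-s['tool_pos']) for p in P])[:,:2]
T,L,Q=tw(top),tw(L),tw(Rr)
print("end edge: x",T[:,0].mean(),"slope",np.polyfit(T[:,1],T[:,0],1)[0],"sides y",L[:,1].mean(),Q[:,1].mean(),"slopes",np.polyfit(L[:,0],L[:,1],1)[0],np.polyfit(Q[:,0],Q[:,1],1)[0])
print("spigot tool xy from edge",T[:,0].mean()-.0575,(L[:,1].mean()+Q[:,1].mean())/2)
m=mask(f,(0,100,20),(8,255,255)); c=big(m)[:,0].astype(float); c=c[c[:,1]<300]
t=c[c[:,1].argmin()]; t[0]=325; l=c[c[:,0].argmin()]; r=c[c[:,0].argmax()]; print(t,l,r)
for z in(.1275,.1375): print("z",z,"near rim",tw0:= (R.T@(ray(C,t,z)-s['tool_pos']))[:2], (R.T@(ray(C,l,z)-s['tool_pos']))[:2],(R.T@(ray(C,r,z)-s['tool_pos']))[:2])
# bore/collar top: bright annulus far edge
g=cv2.cvtColor(f,cv2.COLOR_BGR2GRAY)[:,320:330].mean(1); print([(v,int(g[v])) for v in range(160,345,3)])
for v in (335,):
    pass
```

```text
end edge: x 0.05946612187284044 slope 0.0028601022409093504 sides y -0.058765376088128284 0.057931929096502265 slopes -0.01223001198812607 0.0025370851152327818
spigot tool xy from edge 0.00196612187284044 -0.0004167234958130095
[325. 168.] [238. 246.] [410. 251.]
z 0.1275 near rim [0.04799916 0.00020564] [ 0.00301119 -0.04930703] [-7.33489703e-05  4.88918816e-02]
z 0.1375 near rim [0.04994679 0.00018958] [ 0.00786841 -0.04612086] [0.00498336 0.04572705]
[(160, 81), (163, 79), (166, 73), (169, 52), (172, 81), (175, 66), (178, 69), (181, 66), (184, 66), (187, 67), (190, 65), (193, 68), (196, 66), (199, 66), (202, 66), (205, 66), (208, 67), (211, 50), (214, 51), (217, 50), (220, 49), (223, 48), (226, 49), (229, 50), (232, 51), (235, 76), (238, 67), (241, 68), (244, 65), (247, 65), (250, 65), (253, 65), (256, 57), (259, 55), (262, 53), (265, 54), (268, 54), (271, 52), (274, 40), (277, 32), (280, 51), (283, 58), (286, 47), (289, 46), (292, 48), (295, 47), (298, 49), (301, 50), (304, 49), (307, 49), (310, 51), (313, 49), (316, 49), (319, 48), (322, 55), (325, 70), (328, 65), (331, 65), (334, 65), (337, 63), (340, 59), (343, 62)]
```

Request:
servo_tool --steps '[[[0.006,-0.001,0.05],0],[[0.006,-0.001,0.1],0],[[0.006,-0.001,0.12],0],[[0.006,-0.001,0.13],0],[[0.006,-0.001,0.14],0]]'

```text
t: 12.5
tool_pos: [0.535, -0.1833, 0.0707]
tool_rot: [0.001, 0.741, 0.672, 0.0]
ft_force: [0.0, -0.3, -0.4]
finger_gap: 0.055
grasp_force: 63.8
```

Request:
servo_tool --steps '[[[0,0,0.008],0],[[0,0,0.016],0],[[0,0,0.022],0],[[0,0,0.028],0],[[0,0,0.028],0]]'

```text
t: 13.0
tool_pos: [0.5352, -0.1838, 0.0568]
tool_rot: [0.002, 0.741, 0.672, -0.0]
ft_force: [-0.5, -7.0, -0.2]
finger_gap: 0.0553
grasp_force: 63.8
```

Request:
servo_tool --steps '[[[-0.003,0,0],0],[[-0.003,0,0.006],0],[[-0.003,0,0.012],0],[[-0.003,0,0.018],0],[[-0.003,0,0.018],0]]'

```text
t: 13.5
tool_pos: [0.5344, -0.1841, 0.0467]
tool_rot: [0.0, 0.741, 0.672, -0.0]
ft_force: [0.9, -4.5, -2.4]
finger_gap: 0.0549
grasp_force: 63.7
```

Request:
servo_tool --steps '[[[-0.002,0,0.004],0],[[-0.003,0,0.01],0],[[-0.003,0,0.014],0],[[-0.003,0,0.018],0],[[-0.003,0,0.018],0]]'

```text
t: 14.0
tool_pos: [0.5341, -0.1848, 0.039]
tool_rot: [-0.001, 0.741, 0.672, -0.0]
ft_force: [-4.1, 2.0, 8.1]
finger_gap: 0.0547
grasp_force: 64.5
```

Request:
servo_tool --steps '[[[0,0,0.002],0],[[0,0,0.004],0],[[0,0,0.004],0]]'

```text
t: 14.3
tool_pos: [0.5342, -0.1848, 0.0388]
tool_rot: [-0.001, 0.741, 0.672, -0.0]
ft_force: [-10.7, 5.5, 23.0]
finger_gap: 0.0549
grasp_force: 65.9
```

It has bottomed at z = 0.0388, which is the bench grasp height of 0.015 plus 0.024, so the plate is seated. Releasing.

Request:
servo_tool --steps '[[[0,0,-0.006],0],[[0,0,-0.006],0]]'

```text
t: 14.5
tool_pos: [0.5345, -0.1852, 0.0395]
tool_rot: [0.0, 0.741, 0.672, 0.0]
ft_force: [0.3, 0.6, -0.1]
finger_gap: 0.055
grasp_force: 63.8
```

Request:
servo_tool --steps '[[[0,0,0],0],[[0,0,0],0],[[0,0,0],0],[[0,0,0],0],[[0,0,0],0]]' --claw 0

```text
t: 15.0
tool_pos: [0.5342, -0.1853, 0.0391]
tool_rot: [-0.0, 0.741, 0.672, -0.0]
ft_force: [0.1, -0.5, 0.5]
finger_gap: 0.0855
grasp_force: 0.0
```

Request:
servo_tool --steps '[[[0,0,-0.04],0],[[0,0,-0.12],0],[[0,0,-0.2],0],[[-0.08,0,-0.25],0],[[-0.15,0,-0.25],0]]'

```text
t: 15.5
tool_pos: [0.5296, -0.2624, 0.1698]
tool_rot: [0.005, 0.74, 0.673, 0.001]
ft_force: [0.1, 0.1, 0.7]
finger_gap: 0.0855
grasp_force: 0.0
```

Request:
servo_tool --steps '[[[-0.06,0,0],0],[[-0.06,0,0],0],[[-0.06,0,0],0]]'

```text
t: 15.8
tool_pos: [0.5238, -0.2899, 0.1639]
tool_rot: [-0.0, 0.741, 0.671, 0.0]
ft_force: [-0.0, -0.7, -0.4]
finger_gap: 0.0852
grasp_force: 0.0
```

Run:
```python
from h import *
s=ctrl.state(); print(s['tool_pos'],s['finger_gap'],s['ft_force'])
f=ctrl.grab_frame("wrist")[:,:,::-1].copy(); C=cam("wrist",s); R=Rtool(s)
np.save("w8.npy",f); g=ctrl.grab_frame("top")[:,:,::-1].copy(); cv2.imwrite("pics/t8.png",g); cv2.imwrite("pics/w8.png",f)
k=[c for c in cv2.findContours(mask(f,(0,190,120),(6,255,255)),cv2.RETR_EXTERNAL,cv2.CHAIN_APPROX_NONE)[0] if cv2.contourArea(c)>40]
for c in k:
    r=cv2.minAreaRect(c); print(r, ray(C,r[0],.084), cv2.boundingRect(c))
    print([ray(C,q,.084)[:2].round(4).tolist() for q in cv2.boxPoints(r)])
print("pivot est proj z.084",proj(C,[.523,-.289,.084]),"HSV there",[cv2.cvtColor(f,cv2.COLOR_BGR2HSV)[int(v)][int(u)] for u,v in [proj(C,[.523,-.289,.084])] if 0<=v<400 and 0<=u<640])
```

```text
[ 0.52380404 -0.28993567  0.1639085 ] 0.08521608354101902 [-0.04453846 -0.74082862 -0.35351611]
((321.9154052734375, 204.82308959960938), (29.148162841796875, 64.12596130371094), 82.87498474121094) [ 0.52228115 -0.28395801  0.084     ] (289, 187, 67, 36)
[[0.4973, -0.2729], [0.5467, -0.2714], [0.5479, -0.2952], [0.4969, -0.297]]
pivot est proj z.084 [323.4701106  210.80352203] HSV there [array([  1, 205, 198], dtype=uint8)]
```

Run:
```python
from h import *
f=np.load("w8.npy"); s=ctrl.state(); C=cam("wrist",s); h=cv2.cvtColor(f,cv2.COLOR_BGR2HSV)
m=mask(f,(0,190,100),(6,255,255)); ys,xs=np.nonzero(m[180:230,280:365]); v=h[180:230,280:365,2][ys,xs]
print(np.histogram(v,bins=8))
t,_=cv2.threshold(v.astype(np.uint8),0,255,cv2.THRESH_OTSU); print("otsu",t)
for lo,hi in((int(t)+1,255),(100,int(t))):
    c=big(cv2.inRange(h,np.array((0,190,lo)),np.array((6,255,hi)))); r=cv2.minAreaRect(c); b=cv2.boxPoints(r)
    W=np.array([ray(C,q,.084)[:2] for q in b]); print(r,W.round(4).tolist(),"ctr",W.mean(0),"size",np.linalg.norm(W[0]-W[1]),np.linalg.norm(W[1]-W[2]))
# white mark & top camera red
g=cv2.imread("pics/t8.png"); Ct=cam("top")
print("tgt px mark",proj(Ct,[.5202,-.3334,.024]))
go([.524,-.2895,.12],-1.53)
```

```text
(array([  6,  15, 445, 125,  61, 120, 692, 170]), array([102.   , 116.125, 130.25 , 144.375, 158.5  , 172.625, 186.75 ,
       200.875, 215.   ]))
otsu 168.0
((324.95001220703125, 209.6500244140625), (16.829139709472656, 58.265594482421875), 81.8698959350586) [[0.5014, -0.2812], [0.5468, -0.2788], [0.5477, -0.2927], [0.5016, -0.2953]] ctr [ 0.52436664 -0.2870015 ] size 0.04541718306815951 0.013893210696699633
((323.3350830078125, 195.77554321289062), (11.651467323303223, 56.56192398071289), 82.7468032836914) [[0.5023, -0.2716], [0.5459, -0.2701], [0.5464, -0.2794], [0.5023, -0.281]] ctr [ 0.52422546 -0.27554784] size 0.0435587982323381 0.00935066719683386
tgt px mark [464.43035119 220.34043879]
shift [-0.002  0.     0.088] turn 0.4563 | pos [ 0.524  -0.2888  0.1638] yang -0.097 dq 0.01 j6 -0.61
```

Request:
servo_tool --steps '[[[0.001,0,0],0.452],[[0.001,0,0],0.452],[[0.001,0,0],0.452],[[0.001,0,0],0.452],[[0.001,0,0],0.452]]'

```text
t: 16.4
tool_pos: [0.5244, -0.2879, 0.164]
tool_rot: [-0.0, 0.936, 0.352, -0.0]
ft_force: [-0.4, 0.4, 0.2]
finger_gap: 0.0852
grasp_force: 0.0
```

```bash
python3 -c "
from h import *
go([.5244,-.288,.15],-1.516)"
```

```text
shift [-0.     0.     0.028] turn 0.2114 | pos [ 0.5244 -0.2879  0.164 ] yang -0.852 dq 1.488 j6 0.15
```

Request:
servo_tool --steps '[[[0,0,0.028],0.211],[[0,0,0.028],0.211],[[0,0,0.028],0.211],[[0,0,0.028],0.211],[[0,0,0.028],0.211]]'

```text
t: 16.9
tool_pos: [0.5244, -0.2878, 0.15]
tool_rot: [-0.0, 1.0, 0.029, -0.0]
ft_force: [-0.7, -0.4, -1.1]
finger_gap: 0.0855
grasp_force: 0.0
```

```bash
python3 -c "
from h import *
go([.5244,-.288,.052],-1.516)"
```

```text
shift [0.    0.    0.196] turn 0.001 | pos [ 0.5244 -0.2878  0.15  ] yang -1.513 dq 0.565 j6 0.81
```

Request:
servo_tool --steps '[[[0,0,0.05],0],[[0,0,0.12],0],[[0,0,0.18],0],[[0,0,0.196],0],[[0,0,0.196],0]]'

```text
t: 17.4
tool_pos: [0.5235, -0.2877, 0.051]
tool_rot: [-0.001, 1.0, 0.031, -0.001]
ft_force: [-0.5, 0.9, 0.0]
finger_gap: 0.0856
grasp_force: 0.0
```

Request:
servo_tool --steps '[[[0,0,0],0],[[0,0,0],0],[[0,0,0],0],[[0,0,0],0],[[0,0,0],0]]' --claw 1

```text
t: 17.9
tool_pos: [0.5246, -0.291, 0.0532]
tool_rot: [0.002, 1.0, 0.03, 0.001]
ft_force: [-0.4, 1.7, 1.4]
finger_gap: 0.0154
grasp_force: 60.7
```

Request:
servo_tool --steps '[[[0,0,0],0],[[0,0,0],0],[[0,0,0],0],[[0,0,0],0]]'

```text
t: 18.3
tool_pos: [0.5247, -0.2909, 0.0532]
tool_rot: [0.001, 1.0, 0.03, 0.001]
ft_force: [-1.3, -5.2, 2.1]
finger_gap: 0.015
grasp_force: 60.9
```

Request:
servo_tool --steps '[[[0,0.006,0],0],[[0,0.006,0],-0.04],[[0,0.006,0],-0.08],[[0,0.006,0],-0.12],[[0,0.006,0],-0.16]]'

```text
t: 18.8
tool_pos: [0.5246, -0.2909, 0.0532]
tool_rot: [-0.001, 0.96, 0.28, 0.0]
ft_force: [-2.4, 6.3, 9.5]
finger_gap: 0.0151
grasp_force: 62.0
```

```bash
python3 -c "
from h import *
s=ctrl.state();print(s['ft_force'],s['ft_torque'])
go([.5246,-.291,.052],-.096)"
```

```text
[-2.3693705   6.26814015  9.49829859] [ 0.98896763  0.29126326 -0.06550109]
shift [-0.     0.     0.002] turn -0.2886 | pos [ 0.5246 -0.2909  0.0532] yang -1.003 dq 1.245 j6 0.29
```

Request:
servo_tool --steps '[[[0,0,0],-0.047],[[0,0,0],-0.094],[[0,0,0],-0.141],[[0,0,0],-0.188],[[0,0,0],-0.235]]'

```text
t: 19.3
tool_pos: [0.5243, -0.2907, 0.0532]
tool_rot: [-0.002, 0.794, 0.608, 0.001]
ft_force: [-2.6, 6.0, 9.3]
finger_gap: 0.0153
grasp_force: 62.1
```

```bash
python3 -c "
from h import *
s=ctrl.state();print(s['ft_force'],s['ft_torque'])
go([.5246,-.291,.052],-.096)"
```

```text
[-2.58129868  6.04759931  9.30743917] [ 0.96557644  0.59918109 -0.05947467]
shift [-0.     0.001  0.002] turn -0.0532 | pos [ 0.5243 -0.2907  0.0532] yang -0.263 dq 1.463 j6 -0.45
```

Request:
servo_tool --steps '[[[0,0,0],0],[[0,0,0],0]]'

```text
t: 19.5
tool_pos: [0.5243, -0.2907, 0.0532]
tool_rot: [-0.002, 0.795, 0.606, 0.001]
ft_force: [-2.2, 5.4, 9.9]
finger_gap: 0.0152
grasp_force: 62.1
```

```bash
python3 -c "
from h import *
s=ctrl.state();print(s['ft_torque'])
go([.5246,-.291,.052],-.096)"
```

```text
[0.98386002 0.54471918 0.03602209]
shift [-0.     0.001  0.002] turn -0.055 | pos [ 0.5243 -0.2907  0.0532] yang -0.269 dq 0.003 j6 -0.44
```

Request:
servo_tool --steps '[[[0,0,0],-0.03],[[0,0,0],-0.055],[[0,0,0],-0.055],[[0,0,0],-0.055]]'

```text
t: 19.9
tool_pos: [0.5242, -0.2907, 0.0532]
tool_rot: [-0.002, 0.74, 0.672, 0.001]
ft_force: [-3.1, 6.3, 9.5]
finger_gap: 0.0146
grasp_force: 62.1
```

```bash
python3 -c "
from h import *
s=ctrl.state();print(s['ft_torque'])
go([.5246,-.291,.052],-.096)"
```

```text
[0.94651822 0.61884564 0.0410635 ]
shift [-0.001  0.001  0.002] turn -0.0 | pos [ 0.5242 -0.2907  0.0532] yang -0.096 dq 0.003 j6 -0.61
```

Exactly on. Now I release, rise and back off to check.

Request:
servo_tool --steps '[[[0,0,0],0],[[0,0,0],0],[[0,0,0],0],[[0,0,0],0],[[0,0,0],0]]' --claw 0

```text
t: 20.4
tool_pos: [0.5242, -0.2923, 0.052]
tool_rot: [-0.0, 0.74, 0.672, 0.0]
ft_force: [-0.3, 0.0, 0.2]
finger_gap: 0.0849
grasp_force: 0.0
```

Request:
servo_tool --steps '[[[0,0,-0.03],0],[[0,0,-0.1],0],[[0,0,-0.19],0],[[0,0,-0.28],0],[[-0.08,0,-0.3],0]]'

```text
t: 20.9
tool_pos: [0.524, -0.3314, 0.2109]
tool_rot: [0.006, 0.739, 0.674, 0.001]
ft_force: [1.1, -0.9, 0.3]
finger_gap: 0.0851
grasp_force: 0.0
```

Request:
servo_tool --steps '[[[-0.1,0,-0.02],0],[[-0.1,0,-0.02],0],[[-0.1,0,-0.02],0],[[-0.1,0,-0.02],0]]'

```text
t: 21.3
tool_pos: [0.5156, -0.381, 0.2122]
tool_rot: [-0.0, 0.74, 0.672, 0.0]
ft_force: [-0.2, 1.1, -0.7]
finger_gap: 0.0854
grasp_force: 0.0
```

Run:
```python
from h import *
s=ctrl.state(); print(s['tool_pos'],s['ft_force'])
f=ctrl.grab_frame("wrist")[:,:,::-1].copy(); C=cam("wrist",s); cv2.imwrite("pics/w9raw.png",f)
u,v=proj(C,[.5245,-.2908,.05]).astype(int); print("pivot px",u,v,"mark",proj(C,[.5203,-.3346,.024]),"spigot",proj(C,[.534,-.185,.06]))
g=ctrl.grab_frame("scene")[:,:,::-1]
a=cv2.resize(f[max(v-120,0):v+80,max(u-100,0):u+100],(600,600)); b=cv2.resize(g[225:310,205:310],None,fx=1.9,fy=1.9)
o=np.zeros((600,800,3),np.uint8); o[:,:600]=a; o[:b.shape[0],600:600+b.shape[1]]=b[:,:200]
cv2.imwrite("pics/fin.png",o)
```

```text
[ 0.51560155 -0.38096122  0.21218481] [-0.1765894   1.13823168 -0.68171691]
pivot px 324 94 mark [324.85121025 138.3205492 ] spigot [324.11881058 -43.69647312]
```

View pics/fin.png

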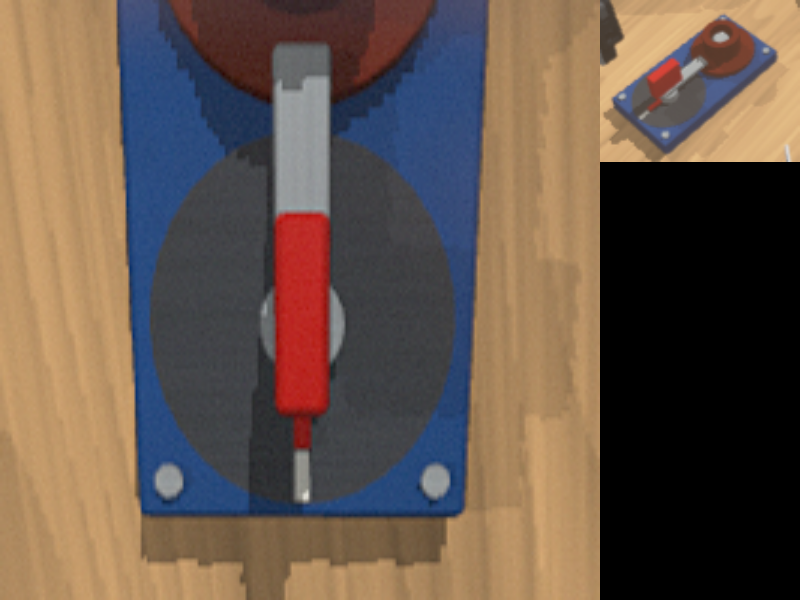

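The final view shows the plate flat on the base, the hold-down arm over its flange, and the red pointer at (303,432) in line with the white mark at (302,475). Handing in.

```bash
python3 -c "
from cell import ctrl
print(ctrl.sign_off())"
```

```text
the job is handed in; nothing more can be done
None
```

The cherry plate is seated flat on the jig's spigot, collar up and let go of, and the hold-down arm is over its flange with the pointer on the white mark; I handed the job in at about 21 s, with the plate first set down and regrasped on the bare bench beside the jig to bring it upright.

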